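Sweep up the spilt tablets and hold the tablet box open

TASK

Take the scrubbing brush by its handle and sweep the four spilt cleaning tablets into the dustpan with it, without touching them with the gripper, then stand the brush back on the shelf, bristles down and clear of the dustpan, and let go of it. Then lift the tablet box's lid to 50 degrees from shut and keep holding it there with the gripper, so that I can tip the tablets back in: finish still holding the lid, since it falls shut if released. Leave the bottles, fan and wringer clip where they are.

Things in the scene. Friction and masses are not known exactly. Their poses are not given: they have to be found in the camera images.
- dustpan: Black dustpan, fixed. Origin on the shelf under its floor's centre; +x from open mouth to back wall. Floor 3 mm thick, x -80 to 75 mm, y +-100 mm; ahead of it a ramp falls to the shelf at x -100. Back wall (x 75 to 80) 40 mm high; side walls (y +-100 to 105) 40 mm high, only 22 mm for x -80 to -30. Grip behind the back wall to x 188, top 37 mm up.
- brush: Loose wooden scrubbing brush, bristles down, 180-290 g. Origin: centre of underside; long axis x, z up. Rigid bristle block 140 x 46 mm (x, y), 26 mm high; wooden block on it 150 x 56 mm, up to z 43 mm. Handle on top: bar along x, 134 long, 22 wide (y), z 72 to 92 mm, on end posts (x +-58, 18 thick), open beneath; grip its middle from above across y.
- tablet_box: White plastic tablet box, fixed to the shelf, 150 x 170 mm (x, y) and 90 mm high, with a grey lid hinged along its far (+x) rim. Origin: centre of its underside; its front (-x) faces roughly towards the robot.
- box_lid (a joint): Opening angle of the tablet box's lid, rad: 0 shut, grows as the front edge rises (its top face then turns away from the robot); limit 1.9. Lid 150 x 170 x 8 mm, 150 to 310 g, turning freely about the hinge at the far rim; it falls shut by its own weight if let go at 50 degrees.
- box_lid_hinge (a point): Point on the lid's hinge axis, at the middle of the far rim of the box: 75 mm along +x from the box's centre, 90.5 mm above the shelf. Turns with the lid; with the lid shut its axes are those of the box, and opening turns it about +y (front edge up).
- box_lid_handle (a point): Middle of the steel bar handle on the lid: round bar 11 mm thick, 85 mm long, parallel to the hinge (box y), its axis 35 mm above the lid's top face and 30 mm behind the lid's front edge, on 8 mm posts 36 mm either side of its middle. In the hinge point's frame it lies at x -120, z +43 mm. Moves and turns with the lid.
- tablet1: Loose white cleaning tablet, a rounded block 34 x 26 x 18 mm (x, y, z), 25 g; one of four alike spilt in front of the dustpan's mouth. Origin: centre of its underside.
- tablet2: Loose white cleaning tablet, a rounded block 34 x 26 x 18 mm (x, y, z), 25 g; one of four alike spilt in front of the dustpan's mouth. Origin: centre of its underside.
- tablet3: Loose white cleaning tablet, a rounded block 34 x 26 x 18 mm (x, y, z), 25 g; one of four alike spilt in front of the dustpan's mouth. Origin: centre of its underside.
- tablet4: Loose white cleaning tablet, a rounded block 34 x 26 x 18 mm (x, y, z), 25 g; one of four alike spilt in front of the dustpan's mouth. Origin: centre of its underside.
- bottle_teal: Closed teal plastic bottle, 64 mm in diameter, 180 mm high; stays where it is. Origin: centre of its underside.
- bottle_white: Closed white plastic bottle, 64 mm in diameter, 180 mm high; stays where it is. Origin: centre of its underside.
- fan: White mini fan, about 90 x 112 mm in plan and 168 mm high; stays where it is. Origin: centre of its underside.
- clip: Steel bucket wringer clip lying flat, 90 x 44 x 26 mm; stays where it is. Origin: centre of its underside.
Mind the look-alikes: they are no part of the job. What is shaped like the tablet1 but orange or pink is not meant.

How it is judged (in metres and radians):
On the way, in this order (a step that is already met when the one before it is completed fails the run):
1. all four tablets are in the dustpan, swept there with the brush in the gripper, the lid still shut (x of tablet1 in the frame of dustpan between -0.065 and 0.085 m and y of tablet1 in the frame of dustpan between -0.105 and 0.105 m and z of tablet1 in the frame of dustpan between -0.01 and 0.05 m and x of tablet2 in the frame of dustpan between -0.065 and 0.085 m and y of tablet2 in the frame of dustpan between -0.105 and 0.105 m and z of tablet2 in the frame of dustpan between -0.01 and 0.05 m and x of tablet3 in the frame of dustpan between -0.065 and 0.085 m and y of tablet3 in the frame of dustpan between -0.105 and 0.105 m and z of tablet3 in the frame of dustpan between -0.01 and 0.05 m and x of tablet4 in the frame of dustpan between -0.065 and 0.085 m and y of tablet4 in the frame of dustpan between -0.105 and 0.105 m and z of tablet4 in the frame of dustpan between -0.01 and 0.05 m and contact force between the fingers and brush above 1 N and value of joint box_lid below 0.1 rad), for 0.2 s.
2. the brush stands on the shelf, bristles down, clear of the dustpan and let go, the lid still shut (height (world z) of brush below 0.008 m and angle between brush's own z axis and vertical below 0.1 rad and horizontal distance between brush and dustpan above 0.115 m and contact force between brush and dustpan below 0.2 N and contact force between each of the fingers, the arm and brush below 0.1 N and linear speed of brush below 0.02 m/s and value of joint box_lid below 0.1 rad), for 0.2 s.
At the end, for the whole second after the job is handed in: The lid is held by the gripper's fingers at 50 degrees from shut, within 7 degrees, and is still; all four tablets lie in the dustpan (each centre at least 15 mm in from the front edge of its flat floor); the brush stands upright on the shelf, untouched and clear of the dustpan (x of tablet1 in the frame of dustpan between -0.065 and 0.085 m and y of tablet1 in the frame of dustpan between -0.105 and 0.105 m and z of tablet1 in the frame of dustpan between -0.01 and 0.05 m and x of tablet2 in the frame of dustpan between -0.065 and 0.085 m and y of tablet2 in the frame of dustpan between -0.105 and 0.105 m and z of tablet2 in the frame of dustpan between -0.01 and 0.05 m and x of tablet3 in the frame of dustpan between -0.065 and 0.085 m and y of tablet3 in the frame of dustpan between -0.105 and 0.105 m and z of tablet3 in the frame of dustpan between -0.01 and 0.05 m and x of tablet4 in the frame of dustpan between -0.065 and 0.085 m and y of tablet4 in the frame of dustpan between -0.105 and 0.105 m and z of tablet4 in the frame of dustpan between -0.01 and 0.05 m and height (world z) of brush below 0.008 m and angle between brush's own z axis and vertical below 0.1 rad and horizontal distance between brush and dustpan above 0.115 m and contact force between brush and dustpan below 0.2 N and contact force between each of the fingers, the arm, tablet_box and brush below 0.1 N and linear speed of brush below 0.02 m/s and value of joint box_lid between 0.75 and 0.995 rad and velocity of joint box_lid between -0.1 and 0.1 rad/s and contact force between the fingers and tablet_box above 0.3 N); the arm keeps its last pose, push and grip.
It fails at once if the gripper or arm touches a tablet (contact force between any of the fingers, the arm and tablet1 above 0.5 N or contact force between any of the fingers, the arm and tablet2 above 0.5 N or contact force between any of the fingers, the arm and tablet3 above 0.5 N or contact force between any of the fingers, the arm and tablet4 above 0.5 N).
It fails at once if a bystander (bottle, fan or wringer clip) is moved more than 30 mm or tipped (distance of any of bottle_teal, bottle_white, fan, clip from where it was at the start of the episode above 0.03 m or angle between any of bottle_teal, bottle_white, fan, clip's own z axis and vertical above 0.3 rad).
It also fails if it takes over 61 s, if anything falls off the work surface, if the arm or the gripper's body presses on something with over 40 N, if the wrist force passes 120 N, or if a joint passes its speed limit or range.

ROBOT

A 7-joint arm with a two-finger parallel gripper is mounted at the origin on the work surface. World frame = base frame: x ahead of the robot, y to its left, z up, the work surface at z = 0. Lengths are in m, angles in degrees, forces in N, time in s.
With the tool pointing down it reaches from about 0.425 to 0.875 m from the base axis. Payload 4.7 kg.
Tool frame: the origin (TCP) lies on the centre line of the jaws, within the pads' length; the fingertips stand 17 mm ahead of it and the grasp point (between the pads) lies 2 mm behind it; z points along the fingers, y is the line along which they close (so a half turn about z gives the same grasp; the last joint's range is limited). The gripper opens to 87 mm and grips with 3 to 60 N. Pads are 19 mm wide; open, the fingers measure 117 mm over their backs; the gripper's body (75 mm by 190 mm) begins 51 mm behind the grasp point.
Start: joints at [-73.963, 18.392, -4.016, 83.108, 1.295, 78.541, -3.26], TCP at [0.171, 0.627, 0.24] pointing down, gripper open.
Joint ranges: [-163.93, 163.93], [-17.29, 119.83], [-79.2, 71.16], [3.27, 140.29], [-89.18, 269.18], [5.43, 117.66], [-154.24, 154.24]. Speed limits (degrees/s): [147.25, 147.25, 180, 180, 180, 180, 180].

INTERFACE

Orientations are given as [roll, pitch, yaw] about the fixed x, y, z axes, in that order (R = Rz(yaw) Ry(pitch) Rx(roll)).
In Python, from cell import env, read_camera gives the robot as it stands.
- The arm moves only by the shell command python3 -m jog 'ROWS' [FORCE]. ROWS is JSON, a list of rows, each a list of 5 numbers: the opening, from 0 (shut) to 1 (fully open), then the shift along the tool's x, y, z each as a share of 0.02 m, from -1 to 1, then the turn about the tool's z as a share of 45 degrees, from -1 to 1. In form: [[gripper, x, y, z, yaw], ...]. A call has 1 to 12 rows; each row shifts and turns the commanded pose from where the row before left it, along the tool's axes as they then stand; what a row does not reach is not made up. A row lasts 1/12 s, in which the tool goes at most 41.7 mm and 7.16 degrees, less where a joint would pass 70% of its speed; a pose out of reach is approached as far as the arm can. A call with a number of a shift or a turn outside -1 to 1 is refused whole. A call with a gripper value outside its range is refused whole. The fingers move at their own pace and stop on an object; FORCE is the grip in N (left out, the last holds). Time passes only in rows, so rows that do not move let the fingers close. It gives the time, the measured TCP pose, the force, the opening and the grip force at its end, in the units of the state.
- env.get_obs(): the state, without advancing time (a new reading comes with each control period).
- read_camera(name): name is "scene" or "top" or "wrist"; returns a dict with "color" (384x512x3 uint8, red, green, blue), "range_z" (384x512 float32, m along the optical axis (not along the pixel's ray), 0 where there is no reading), "mtx" (3x3 intrinsics, pixels), "k1" (the pictures are not rectified: a ray, as slopes to the right and down, at radius r is drawn at 1 + k1 r^2 times it, then the intrinsics apply), "world_from_camera" (4x4, takes a point from camera to world coordinates); the wrist camera has in their place "T_tool_cam" (4x4, takes a point from camera to tool coordinates, whose origin is the TCP and whose axes are the flange's). Camera axes: x right, y down, z forward; pixel columns grow to the right and rows downward; lengths in m; the calibration is good to about 2 mm. A picture is of the moment at which its call begins: read the wrist's pose just before it.
- env.sign_off(): hands the job in; it is judged then, once.
The state is a dict: "time_s": time; "qpos": joint angles; "joint_velocities": joint speeds; "effort": joint torques, N m; "tool_pos": TCP position; "tool_rot": TCP orientation; "force": force on the tool from outside, world axes, zero at the start; "wrist_torque": the same for the moment, N m; "grip_width": finger opening in m; "grasp_force": force on a finger pad.
Only numpy, scipy, OpenCV 4.12 (cv2) and the standard library are available. Lean on these libraries where they do the work, as an engineer would, in place of code of your own. Each camera call takes 0.05 s, during which the arm holds its last target. There are 200 camera calls.

## Working session

There is one attempt and no reset: what is moved stays moved. The work goes in short steps, Python scripts to look and compute and a shell command to move; the robot and the scene stay as the last step left them, time stands still between calls to the robot, and variables do not carry over. Pictures are saved under pics/ and viewed, at most 10 in all, crops included, and the job is handed in when it is done.

```bash
ls; mkdir -p pics
cat > h.py <<'E'
import numpy as np,cv2
from cell import env,read_camera
def cloud(c,T=None):
    z=c["range_z"];h,w=z.shape;u,v=np.meshgrid(np.arange(w),np.arange(h))
    K=c["mtx"];p=np.stack([u,v],-1).reshape(-1,1,2).astype(float)
    n=cv2.undistortPoints(p,K,np.array([c["k1"],0,0,0,0.])).reshape(h,w,2)
    P=np.dstack([n[...,0]*z,n[...,1]*z,z,np.ones_like(z)])
    T=c["world_from_camera"] if T is None else T
    W=(P@np.asarray(T).T)[...,:3];W[z<=0]=np.nan
    return W
E
python3 - <<'E'
from h import *
o=env.get_obs();print(o)
for n in("scene","top"):
    c=read_camera(n);np.savez(f"{n}.npz",W=cloud(c),color=c["color"]);cv2.imwrite(f"pics/{n}0.png",c["color"][...,::-1])
    print(n,c["k1"],c["mtx"].tolist(),np.round(c["world_from_camera"],3).tolist())
E
```

```text
pics
{'time_s': 0.0, 'qpos': array([-73.96266671,  18.43843698,  -4.015221  ,  83.17530524,
         1.2946396 ,  78.54081795,  -3.25928797]), 'joint_velocities': array([ 0.02000021, -0.05530418, -0.04401812, -0.06877268,  0.00763906,
        0.03861295, -0.02609035]), 'effort': array([-5.01539198e-04, -4.91292965e+01, -4.03942857e-01, -3.12515938e+01,
       -6.38347096e-02,  4.40697314e-02,  1.77578886e-04]), 'tool_pos': array([0.17065644, 0.62665271, 0.23846497]), 'tool_rot': array([-1.79890663e+02,  5.53927115e-03,  1.64772776e+02]), 'force': array([-0.44436622, -0.87830207,  0.60074435]), 'wrist_torque': array([ 0.02647625, -0.01330298, -0.05518078]), 'grasp_force': 0.0, 'grip_width': 0.08711823339350569}
scene -0.01932535287215105 [[398.521336243275, 0.0, 252.12828274934228], [0.0, 398.521336243275, 189.63819597599067], [0.0, 0.0, 1.0]] [[0.744, 0.361, -0.562, 1.216], [0.668, -0.418, 0.616, -0.662], [-0.013, -0.834, -0.552, 0.776], [0.0, 0.0, 0.0, 1.0]]
top -0.09206858420989672 [[440.06024043660545, 0.0, 258.5503102530637], [0.0, 440.06024043660545, 192.76086361489087], [0.0, 0.0, 1.0]] [[0.017, -0.994, 0.112, 0.374], [-1.0, -0.019, -0.019, 0.086], [0.021, -0.112, -0.994, 1.456], [0.0, 0.0, 0.0, 1.0]]
```

View pics/scene0.png

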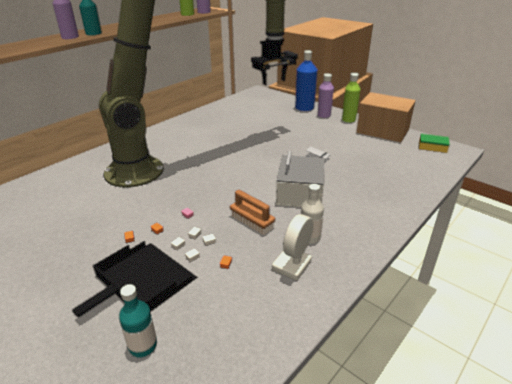

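View pics/top0.png

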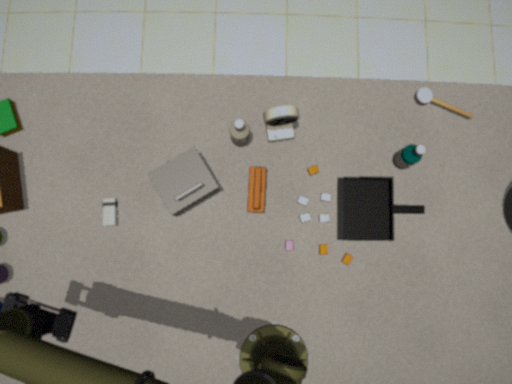

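Run:
```python
from h import *
d=np.load("top.npz");W=d["W"];C=d["color"].astype(int)
hsv=cv2.cvtColor(d["color"],cv2.COLOR_RGB2HSV).astype(int)
def comp(m,lab,mn=15):
    n,l,s,c=cv2.connectedComponentsWithStats(m.astype(np.uint8))
    for i in range(1,n):
        if s[i,4]<mn: continue
        k=(l==i)&np.isfinite(W[...,2]);p=W[k]
        r=cv2.minAreaRect((p[:,:2]*1000).astype(np.float32))
        print(lab,c[i].round(),s[i,4],"mean",p.mean(0).round(4),"zmax",p[:,2].max().round(3),"rect",np.round(r[0]),np.round(r[1]),round(r[2],1))
R=np.zeros(W.shape[:2],bool);R[140:290,90:440]=1
z=W[...,2]
V=hsv[...,2];S=hsv[...,1]
q=R.copy();q[:,:285]=0;q[:,335:]=0;q[:180]=0;q[235:]=0
print(np.median(V[q]),V[200,303],S[200,303])
comp(q&(z>0.009),"tab",8)
comp(q&(V>185)&(S<40),"tabc",8)
q=R&(S>110)&(hsv[...,0]<20);comp(q,"wood/orange")
q=R&(V<45);comp(q&(np.arange(512)>330),"pan")
b=R.copy();b[:,225:]=0;b[:,140:]&=True
comp(b&(z>0.08)&(z<0.105),"lid");comp(b&(z>0.115),"bar",5)
g=R.copy();g[:,230:280]&=True;h=np.zeros_like(R);h[160:220,240:275]=1
comp(h&(z>0.08),"bhandle")
for n in [(0,0)]:
  k=np.zeros_like(R);k[90:150,225:305]=1;comp(k&(z>0.03),"bottle/fan")
print("pan wall rim",);k=np.zeros_like(R);k[170:250,330:430]=1;comp(k&(z>0.03)&(V<60),"panrim")
```

```text
153.0 192 20
tab [326. 197.] 80 mean [ 0.5284 -0.1632  0.0163] zmax 0.025 rect [ 528. -164.] [35. 25.] 81.2
tab [303. 200.] 81 mean [ 0.5154 -0.0869  0.0167] zmax 0.025 rect [516. -87.] [32. 27.] 63.6
tab [305. 217.] 84 mean [ 0.4603 -0.0947  0.0165] zmax 0.027 rect [460. -95.] [26. 34.] 14.6
tab [324. 217.] 83 mean [ 0.4592 -0.1586  0.0171] zmax 0.024 rect [ 459. -158.] [23. 34.] 0.9
tabc [325. 197.] 32 mean [ 0.5277 -0.1627  0.016 ] zmax 0.021 rect [ 528. -163.] [22. 15.] 78.3
tabc [303. 200.] 32 mean [ 0.5148 -0.0879  0.017 ] zmax 0.022 rect [516. -88.] [22. 14.] 65.3
tabc [305. 217.] 34 mean [ 0.4596 -0.095   0.0167] zmax 0.022 rect [460. -95.] [15. 23.] 19.3
tabc [324. 218.] 30 mean [ 0.4585 -0.1576  0.0173] zmax 0.021 rect [ 459. -158.] [13. 22.] 12.2
wood/orange [313. 169.] 47 mean [ 0.6192 -0.1215  0.0161] zmax 0.024 rect [ 619. -121.] [25. 33.] 24.6
wood/orange [257. 189.] 743 mean [0.5436 0.066  0.061 ] zmax 0.099 rect [546.  66.] [ 54. 146.] 88.1
wood/orange [324. 249.] 44 mean [ 0.3558 -0.1571  0.0154] zmax 0.021 rect [ 356. -156.] [33. 25.] 0.4
wood/orange [347. 259.] 47
[... 168 characters left out ...]
.] 0.0
lid [183. 180.] 2486 mean [0.5639 0.2974 0.0976] zmax 0.105 rect [564. 299.] [152. 171.] 32.2
bar [188. 191.] 116 mean [0.5253 0.2736 0.1368] zmax 0.146 rect [526. 274.] [12. 95.] 32.6
bhandle [257. 187.] 293 mean [0.5465 0.066  0.0901] zmax 0.099 rect [547.  66.] [ 22. 134.] 87.9
bottle/fan [281. 115.] 580 mean [ 0.7639 -0.0036  0.1415] zmax 0.172 rect [769.  -5.] [ 37. 110.] 8.9
bottle/fan [239. 132.] 431 mean [0.7148 0.1233 0.1204] zmax 0.187 rect [723. 124.] [58. 63.] 4.9
pan wall rim
panrim [403. 208.] 284 mean [ 0.4935 -0.4191  0.0364] zmax 0.046 rect [ 491. -432.] [111. 175.] 88.9
panrim [377. 239.] 35 mean [ 0.3908 -0.328   0.0387] zmax 0.045 rect [ 393. -326.] [  6. 108.] 1.1
```

Run:
```python
import cv2
a=cv2.imread("pics/top0.png")[145:265,140:440];cv2.imwrite("pics/crop1.png",cv2.resize(a,None,fx=2.6,fy=2.6,interpolation=cv2.INTER_CUBIC))
```

```text
(no output)
```

View pics/crop1.png

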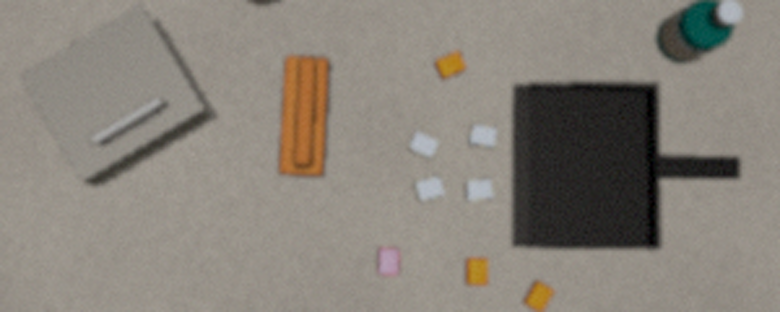

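The enlarged crop shows four white tablets (crop 424,144; 484,135; 430,188; 480,189). They are the ones meant. The orange ones (450,65; 476,271; 538,295) and the pink one (388,262) are decoys. The brush is at (304,115), the dustpan mouth opens left at x≈515, and the box is at the left with its bar at (128,122). All sizes agree with the description, with about +5 mm of height noise.

```bash
python3 -m jog '[[1,0,0,0,-0.146],[1,0,0,0,-0.146],[1,-0.66,-0.91,0,0],[1,-0.66,-0.91,0,0],[1,-0.66,-0.91,0,0],[1,-0.66,-0.91,0,0],[1,-0.66,-0.91,0,0],[1,-0.66,-0.91,0,0],[1,-0.66,-0.91,0,0],[1,-0.66,-0.91,0,0],[1,-0.66,-0.91,0,0],[1,-0.66,-0.91,0,0]]' 25
python3 -m jog '[[1,-0.66,-0.91,0,0],[1,-0.66,-0.91,0,0],[1,-0.66,-0.91,0,0],[1,-0.66,-0.91,0,0],[1,-0.66,-0.91,0,0],[1,-0.66,-0.91,0,0],[1,-0.66,-0.91,0,0],[1,-0.66,-0.91,0,0],[1,-0.66,-0.91,0,0],[1,-0.66,-0.91,0,0],[1,-0.66,-0.91,0,0],[1,-0.66,-0.91,0,0]]'
python3 -m jog '[[1,-0.66,-0.91,0,0],[1,-0.66,-0.91,0,0],[1,-0.66,-0.91,0,0],[1,-0.66,-0.91,0,0],[1,-0.66,-0.91,0,0],[1,-0.66,-0.91,0,0],[1,-0.6,-0.8,0,0],[1,-0.6,-0.8,0,0],[1,0,0,0,0],[1,0,0,0,0]]'
```

```text
time_s: 1.1
tool_pos: [0.2964, 0.4392, 0.2392]
tool_rot: [-180.0, -0.0, 177.9]
force: [-0.1, 0.2, 0.2]
grip_width: 0.0873
grasp_force: 0.0
time_s: 2.1
tool_pos: [0.4466, 0.2153, 0.2392]
tool_rot: [-180.0, -0.0, 177.9]
force: [0.4, 0.3, -0.3]
grip_width: 0.087
grasp_force: 0.0
time_s: 2.93
tool_pos: [0.5444, 0.0705, 0.2391]
tool_rot: [-180.0, -0.1, 177.8]
force: [-0.6, 0.6, -0.4]
grip_width: 0.087
grasp_force: 0.0
```

```bash
python3 -m jog '[[1,-0.1,-0.22,0.8,0],[1,0,0,0.8,0],[1,0,0,0.8,0],[1,0,0,0.8,0],[1,0,0,0.8,0],[1,0,0,0.8,0],[1,0,0,0.8,0],[1,0,0,0.8,0],[1,0,0,0.8,0],[1,0,0,0.75,0],[1,0,0,0,0],[1,0,0,0,0]]'
python3 -m jog '[[0,0,0,0,0],[0,0,0,0,0],[0,0,0,0,0],[0,0,0,0,0],[0,0,0,0,0],[0,0,0,0,0],[0,0,0,0,0],[0,0,0,0,0]]' 35
```

```text
time_s: 3.93
tool_pos: [0.5451, 0.0682, 0.0799]
tool_rot: [-180.0, -0.1, 178.0]
force: [-0.6, 0.1, -0.3]
grip_width: 0.0875
grasp_force: 0.0
time_s: 4.6
tool_pos: [0.5462, 0.0671, 0.0806]
tool_rot: [180.0, 0.0, 177.9]
force: [0.2, 0.4, -0.9]
grip_width: 0.041
grasp_force: 0.0
```

```bash
python3 -m jog '[[0,0,0,0,0],[0,0,0,0,0],[0,0,0,0,0],[0,0,0,0,0],[0,0,0,0,0],[0,0,0,0,0]]' 35
python3 -m jog '[[0,0,0,-0.2,0],[0,0,0,-0.2,-0.047],[0,0,0,0,0],[0,0,0,0,0]]' 35
```

```text
time_s: 5.1
tool_pos: [0.5462, 0.0669, 0.0805]
tool_rot: [-180.0, 0.0, 177.9]
force: [-0.6, -0.6, 0.6]
grip_width: 0.0216
grasp_force: 34.9
time_s: 5.43
tool_pos: [0.5461, 0.0674, 0.0886]
tool_rot: [180.0, -0.0, 180.0]
force: [-0.0, 0.2, -3.4]
grip_width: 0.0216
grasp_force: 34.8
```

```bash
python3 -m jog '[[0,0.5,-0.6,0.02,0],[0,0.5,-0.6,0.02,0],[0,0.5,-0.6,0.02,0],[0,0.5,-0.6,0.02,0],[0,0.4,-0.6,0.02,0],[0,0.3,-0.6,0,0],[0,0,-0.5,0,0],[0,0,-0.4,0,0],[0,0,-0.3,0,0],[0,0,-0.3,0,0],[0,0,0,0,0],[0,0,0,0,0]]'
```

```text
time_s: 6.43
tool_pos: [0.4926, -0.0349, 0.0865]
tool_rot: [180.0, 0.0, -180.0]
force: [0.1, 0.7, -2.1]
grip_width: 0.0217
grasp_force: 34.8
```

```bash
python3 -m jog '[[0,0,-0.35,0,0],[0,0,-0.35,0,0],[0,0,-0.35,0,0],[0,0,-0.35,0,0],[0,0,-0.35,0,0],[0,0,-0.35,0,0],[0,0,-0.35,0,0],[0,0,-0.35,0,0],[0,0,-0.35,0,0],[0,0,-0.35,0,0],[0,0,-0.35,0,0],[0,0,-0.35,0,0]]'
python3 -m jog '[[0,0,-0.35,0,0],[0,0,-0.35,0,0],[0,0,-0.35,0,0],[0,0,-0.35,0,0],[0,0,-0.35,0,0],[0,0,-0.35,0,0],[0,0,-0.35,0,0],[0,0,-0.35,0,0],[0,0,-0.35,0,0],[0,0,0,0,0]]'
python3 - <<'E'
from h import *
a=read_camera("top")["color"][145:265,230:440,::-1];b=read_camera("scene")["color"][190:340,60:270,::-1]
cv2.imwrite("pics/s1.png",cv2.resize(np.vstack([a,b]),None,fx=2.2,fy=2.2,interpolation=cv2.INTER_CUBIC))
E
```

```text
time_s: 7.43
tool_pos: [0.4924, -0.1193, 0.0866]
tool_rot: [180.0, 0.0, -180.0]
force: [0.2, 1.2, -2.7]
grip_width: 0.0217
grasp_force: 34.8
time_s: 8.27
tool_pos: [0.4922, -0.1842, 0.0867]
tool_rot: [-179.9, 0.0, 179.9]
force: [0.0, -0.0, -1.4]
grip_width: 0.0216
grasp_force: 34.8
```

View pics/s1.png

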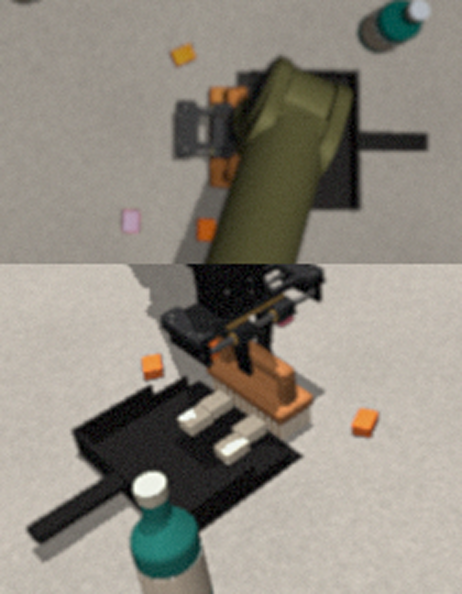

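The lower view shows all four tablets going up the ramp in two columns in front of the brush (around 205,410 and 240,440). I'll keep pushing.

```bash
python3 -m jog '[[0,0,-0.35,0,0],[0,0,-0.35,0,0],[0,0,-0.35,0,0],[0,0,-0.35,0,0],[0,0,-0.35,0,0],[0,0,-0.35,0,0],[0,0,-0.35,0,0],[0,0,-0.35,0,0],[0,0,-0.3,0,0],[0,0,-0.2,0,0],[0,0,0,0,0],[0,0,0,0,0]]'
python3 -m jog '[[0,0,0,0,0],[0,0,0,0,0],[0,0,0,0,0],[0,0,0.3,0,0],[0,0,0.3,0,0],[0,0,0,-0.5,0],[0,0,0,-0.8,0],[0,0,0,-0.8,0],[0,0,0,-0.8,0],[0,0,0,-0.6,0],[0,0,0,0,0],[0,0,0,0,0]]'
python3 - <<'E'
from h import *
b=read_camera("scene")["color"][190:340,60:270,::-1]
cv2.imwrite("pics/s2.png",cv2.resize(b,None,fx=2.5,fy=2.5,interpolation=cv2.INTER_CUBIC))
E
```

```text
time_s: 9.37
tool_pos: [0.4923, -0.2482, 0.0865]
tool_rot: [-180.0, -0.0, 180.0]
force: [0.4, -0.2, -2.1]
grip_width: 0.0217
grasp_force: 34.8
time_s: 10.37
tool_pos: [0.4928, -0.2358, 0.1573]
tool_rot: [180.0, 0.1, -179.9]
force: [-0.5, 0.4, -2.8]
grip_width: 0.0215
grasp_force: 34.8
```

View pics/s2.png

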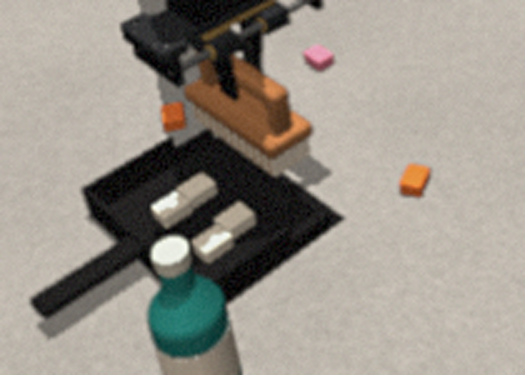

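All four tablets lie well inside the pan, at crop (168,208), (195,188), (212,243) and (235,218). Next I put the brush back on the shelf.

```bash
python3 -m jog '[[0,0,0.9,0,0],[0,0,0.9,0,0],[0,0,0.9,0,0],[0,0,0.9,0,0],[0,0,0.9,0,0],[0,0,0.9,0,0],[0,0,0.9,0,0],[0,0,0.9,0,0],[0,0,0.9,0,0],[0,0,0.9,0,0],[0,0,0.9,0,0],[0,0,0.6,0,0]]'
python3 -m jog '[[0,0,0,0.7,0],[0,0,0,0.8,0],[0,0,0,0.8,0],[0,0,0,0.8,0],[0,0,0,0.4,0],[0,0,0,0.2,0],[0,0,0,0.1,0],[0,0,0,0,0],[0,0,0,0,0]]'
```

```text
time_s: 11.42
tool_pos: [0.4912, -0.0237, 0.1552]
tool_rot: [180.0, -0.1, -179.9]
force: [0.6, -0.1, -2.6]
grip_width: 0.0216
grasp_force: 34.8
time_s: 12.17
tool_pos: [0.4927, -0.026, 0.0809]
tool_rot: [180.0, 0.1, -180.0]
force: [-0.2, 0.2, -4.1]
grip_width: 0.0214
grasp_force: 34.9
```

```bash
python3 -m jog '[[0,0,0,0.04,0],[0,0,0,0,0],[0.7,0,0,0,0],[0.7,0,0,0,0],[0.7,0,0,0,0],[0.7,0,0,0,0],[0.7,0,0,0,0],[0.7,0,0,0,0],[0.7,0,0,0,0],[0.7,0,0,0,0],[0.7,0,0,0,0]]'
python3 -m jog '[[0.7,0,0,-0.3,0],[0.7,0,0,-0.6,0],[0.7,0,0,-0.9,0],[0.7,0,0,-0.9,0],[0.7,0,0,-0.9,0],[0.7,0,0,-0.9,0],[0.7,0,0,-0.9,0],[0.7,0,0,-0.9,0],[0.7,0,0,-0.9,0],[0.7,0,0,0,0]]'
python3 - <<'E'
from h import *
c=read_camera("scene");b=c["color"][90:340,60:340,::-1]
cv2.imwrite("pics/s3.png",cv2.resize(b,None,fx=2.4,fy=2.4,interpolation=cv2.INTER_CUBIC))
W=cloud(c)
d=np.load("top.npz")["W"]
# lid/bar precise fit from initial top & scene clouds
for n in("top","scene"):
    W=np.load(n+".npz")["W"];p=W[np.isfinite(W[...,2])]
    r=np.abs(p[:,0]-.53)<.08; r&=np.abs(p[:,1]-.275)<.08
    q=p[r&(p[:,2]>.122)&(p[:,2]<.16)]
    v=np.linalg.eigh(np.cov(q[:,:2].T))[1][:,1]
    t=(q[:,:2]-q[:,:2].mean(0))@v
    print(n,len(q),q.mean(0).round(4),np.percentile(q[:,2],[50,90]).round(4),np.rad2deg(np.arctan2(v[1],v[0])).round(1),(t.max()-t.min()).round(3),(q[:,:2].mean(0)+v*(t.max()+t.min())/2).round(4))
E
```

```text
time_s: 13.08
tool_pos: [0.4923, -0.0259, 0.0797]
tool_rot: [180.0, 0.0, -180.0]
force: [-0.7, -0.6, -1.2]
grip_width: 0.0606
grasp_force: 0.0
time_s: 13.92
tool_pos: [0.4944, -0.026, 0.2279]
tool_rot: [179.9, 0.4, -180.0]
force: [0.6, -0.6, -0.1]
grip_width: 0.0607
grasp_force: 0.0
top 116 [0.5253 0.2736 0.1368] [0.1369 0.1406] 122.1 0.095 [0.525 0.274]
scene 54 [0.5324 0.2668 0.1387] [0.1393 0.1418] 121.9 0.093 [0.5296 0.2712]
```

View pics/s3.png

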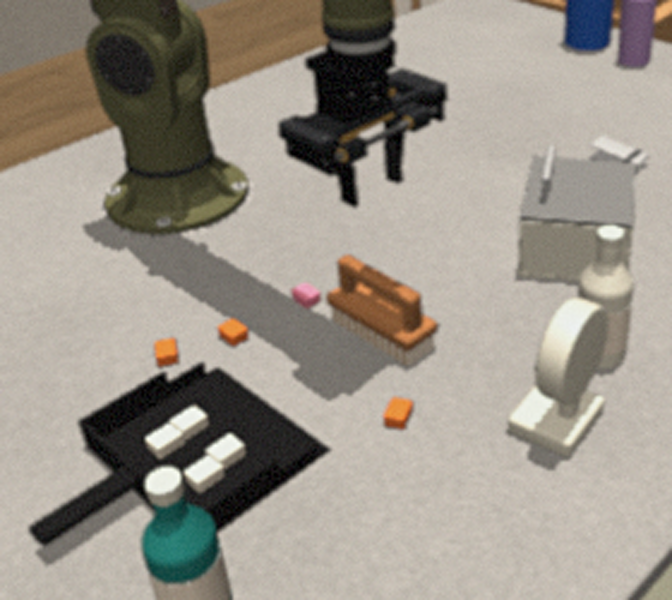

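The brush stands upright at crop (385,310), clear of the pan, and the tablets are still inside it. Next is the lid: bar at about (0.526, 0.274, 0.1335), box yaw 32.2°, so the tool yaw should be 122.2°.

```bash
python3 -m jog '[[0.7,0,0,0,0.143],[0.7,0,0,0,0.143],[0.7,0,0,0,0.143],[0.7,0,0,0,0.143],[0.7,0,0,0,0.143],[0.7,0,0,0,0.143],[0.7,0,0,0,0.143],[0.7,0,0,0,0.143],[0.7,0,0,0,0.141],[0.7,0.84,0.66,0,0],[0.7,0.84,0.66,0,0],[0.7,0.84,0.66,0,0]]'
python3 -m jog '[[0.7,0.84,0.66,0,0],[0.7,0.84,0.66,0,0],[0.7,0.84,0.66,0,0],[0.7,0.84,0.66,0,0],[0.7,0.84,0.66,0,0],[0.7,0.84,0.66,0,0],[0.7,0.84,0.66,0,0],[0.7,0.84,0.66,0,0],[0.7,0.84,0.66,0,0],[0.7,0.6,0.6,0,0],[0.7,0,0,0,0],[0.7,0,0,0,0]]'
python3 - <<'E'
from h import *
from scipy.spatial.transform import Rotation as R
o=env.get_obs();c=read_camera("wrist")
T=np.eye(4);T[:3,:3]=R.from_euler("xyz",o["tool_rot"],degrees=True).as_matrix();T[:3,3]=o["tool_pos"]
W=cloud(c,T@c["T_tool_cam"]);p=W[np.isfinite(W[...,2])]
print(o["tool_pos"],o["tool_rot"])
r=np.hypot(p[:,0]-.526,p[:,1]-.274)<.07
q=p[r&(p[:,2]>.12)&(p[:,2]<.15)]
v=np.linalg.eigh(np.cov(q[:,:2].T))[1][:,1];t=(q[:,:2]-q[:,:2].mean(0))@v
print(len(q),q.mean(0).round(4),np.percentile(q[:,2],[50,98]).round(4),np.rad2deg(np.arctan2(v[1],v[0])).round(1),(t.max()-t.min()).round(3),(q[:,:2].mean(0)+v*(t.max()+t.min())/2).round(4))
cv2.imwrite("pics/w1.png",c["color"][...,::-1])
E
```

```text
time_s: 14.97
tool_pos: [0.4983, 0.0382, 0.2228]
tool_rot: [-179.9, -0.0, 122.1]
force: [0.3, 0.2, -0.4]
grip_width: 0.0607
grasp_force: 0.0
time_s: 15.97
tool_pos: [0.5222, 0.2459, 0.2227]
tool_rot: [-179.9, 0.0, 122.3]
force: [0.4, 0.1, 0.6]
grip_width: 0.0609
grasp_force: 0.0
[0.52224505 0.24594076 0.22274623] [-1.79888856e+02  3.05898180e-02  1.22287931e+02]
2034 [0.523  0.2752 0.1375] [0.1378 0.1397] 122.3 0.095 [0.5248 0.2724]
```

```bash
python3 -m jog '[[0.7,0.54,0.42,0,0],[0.7,0.53,0.42,0,0],[0.7,0,0,0.7,0],[0.7,0,0,0.8,0],[0.7,0,0,0.8,0],[0.7,0,0,0.8,0],[0.7,0,0,0.8,0],[0.7,0,0,0.46,0],[0.7,0,0,0,0],[0.7,0,0,0,0]]'
python3 -m jog '[[0,0,0,0,0],[0,0,0,0,0],[0,0,0,0,0],[0,0,0,0,0],[0,0,0,0,0],[0,0,0,0,0],[0,0,0,0,0],[0,0,0,0,0],[0,0,0,0,0],[0,0,0,0,0],[0,0,0,0,0],[0,0,0,0,0]]' 25
```

```text
time_s: 16.85
tool_pos: [0.5254, 0.2732, 0.1365]
tool_rot: [-180.0, -0.0, 122.2]
force: [0.2, -0.4, 0.4]
grip_width: 0.0609
grasp_force: 0.0
time_s: 17.85
tool_pos: [0.5252, 0.2726, 0.1366]
tool_rot: [-180.0, -0.0, 122.2]
force: [-1.2, -1.0, 0.6]
grip_width: 0.0102
grasp_force: 25.0
```

```bash
python3 -m jog '[[0,0,0.23,-0.5,0],[0,0,0.23,-0.5,0],[0,0,0.31,-0.46,0],[0,0,0.32,-0.45,0],[0,0,0,0,0]]'
python3 -m jog '[[0,0,0.39,-0.4,0],[0,0,0.4,-0.39,0],[0,0,0.45,-0.33,0],[0,0,0.45,-0.32,0],[0,0,0,0,0]]'
python3 -m jog '[[0,0,0.5,-0.25,0],[0,0,0.5,-0.23,0],[0,0,0,0,0],[0,0,0,0,0],[0,0,0,0,0]]'
python3 - <<'E'
from h import *
c=read_camera("scene");W=cloud(c)
b=c["color"][90:340,60:340,::-1]
cv2.imwrite("pics/s4.png",cv2.resize(b,None,fx=2.4,fy=2.4,interpolation=cv2.INTER_CUBIC))
h=np.array([.564,.299])+.075*np.array([.846,.533]);o=env.get_obs();p=o["tool_pos"]
bx=(p[:2]-h)@[.846,.533];bz=p[2]-.0031-.0905
print(p,bx,bz,np.hypot(bx,bz),"lid deg",np.rad2deg(np.arctan2(bz,-bx)-np.arctan2(.043,.12)),o["force"],o["grip_width"],o["grasp_force"])
E
```

```text
time_s: 18.27
tool_pos: [0.5443, 0.2847, 0.1774]
tool_rot: [-180.0, -0.0, 122.2]
force: [-5.7, -2.2, 2.2]
grip_width: 0.0101
grasp_force: 25.0
time_s: 18.68
tool_pos: [0.5734, 0.3029, 0.2075]
tool_rot: [179.9, -0.0, 122.2]
force: [-6.9, -3.7, 9.6]
grip_width: 0.01
grasp_force: 25.0
time_s: 19.1
tool_pos: [0.5901, 0.3133, 0.2161]
tool_rot: [179.9, -0.0, 122.2]
force: [-3.5, -2.2, 6.9]
grip_width: 0.0102
grasp_force: 25.0
[0.5899942  0.3133234  0.21607937] -0.04535990737036653 0.1224793743283128 0.13060902852599127 lid deg 49.96373031615882 [-3.73787352 -1.72612053  6.48077921] 0.010196802652291101 25.002272129058838
```

View pics/s4.png

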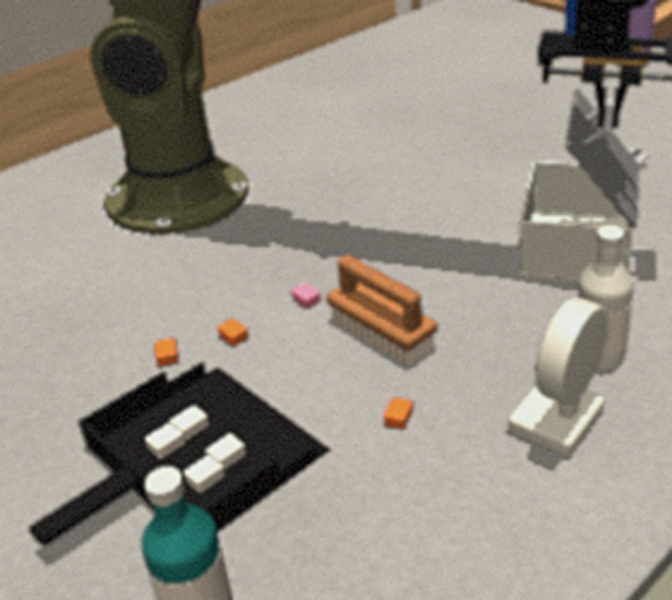

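The lid is open with the bar between the fingers (crop 605,110). Brush, tablets and bystanders are undisturbed. I'll check the lid angle from depth after a pause.

```bash
python3 -m jog '[[0,0,0,0,0],[0,0,0,0,0],[0,0,0,0,0],[0,0,0,0,0],[0,0,0,0,0],[0,0,0,0,0]]'
python3 - <<'E'
from h import *
from scipy.spatial.transform import Rotation as R
o=env.get_obs()
T=np.eye(4);T[:3,:3]=R.from_euler("xyz",o["tool_rot"],degrees=True).as_matrix();T[:3,3]=o["tool_pos"]
a=np.deg2rad(32.2);h=np.array([.564,.299])+.075*np.array([np.cos(a),np.sin(a)])
for n in("scene","top","wrist"):
    c=read_camera(n);W=cloud(c,T@c["T_tool_cam"] if n=="wrist" else None);p=W[np.isfinite(W[...,2])]
    d=p[:,:2]-h;x=d@[np.cos(a),np.sin(a)];y=d@[-np.sin(a),np.cos(a)];z=p[:,2]-.0905
    m=(abs(y)<.083)&(x>-.105)&(x<-.01)&(z>.015)&(z<.13)
    m&=np.abs(z*np.cos(np.deg2rad(50))+x*np.sin(np.deg2rad(50)))<.03
    x,z=x[m],z[m]
    if m.sum()<30: print(n,m.sum());continue
    for _ in range(5):
        k=np.polyfit(x,z,1);e=abs(np.polyval(k,x)-z);g=e<max(.004,1.5*np.median(e));x,z=x[g],z[g]
    print(n,len(x),np.rad2deg(np.arctan(-k[0])).round(1))
E
```

```text
time_s: 19.65
tool_pos: [0.5899, 0.3133, 0.216]
tool_rot: [179.9, -0.0, 122.2]
force: [-3.4, -1.5, 7.1]
grip_width: 0.01
grasp_force: 25.0
scene 553 50.1
top 288 49.7
wrist 22573 50.2
```

All three cameras measure the lid at about 50°, and the readings are steady.

```bash
python3 -c "
from cell import env
print(env.sign_off())"
```

```text
the job is handed in; nothing more can be done
None
```

I handed the job in at about 20 s with all four tablets in the dustpan, the brush standing on the shelf clear of the pan, and the gripper still holding the lid at about 50°; sign-off returned no verdict.

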